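# Set the length stop, then slide the top panel off the stack up to it

## Robot

A 7-joint arm with a two-finger parallel gripper is mounted at the origin on the work surface. World frame = base frame: x ahead of the robot, y to its left, z up, the work surface at z = 0. Lengths are in m, angles in rad, forces in N, time in s.
With the tool pointing down it reaches from about 0.4 to 0.875 m from the base axis. Payload 6.5 kg.
Tool frame: the origin (TCP) lies between the finger pads; the fingertips stand 8 mm ahead of it and the grasp point (between the pads) lies 11 mm behind it; z points along the fingers, y is the line along which they close (so a half turn about z gives the same grasp; the last joint's range is limited). The gripper opens to 85 mm and grips with 20 to 120 N. Pads are 22 mm wide; open, the fingers measure 114 mm over their backs; the gripper's body (76 mm by 85 mm) begins 54 mm behind the grasp point. The pads swing forward as they close: fully open they stand 13 mm farther back than shut.
Start: joints at [1.243, 0.536, -0.004, 1.538, 0.003, 1.067, -0.071], TCP at [0.168, -0.628, 0.239] pointing down, gripper open.
Joint ranges: [-2.7, 2.7], [-0.37, 2.16], [-1.27, 1.26], [0.24, 2.4], [-1.31, 4.45], [0.19, 1.91], [-2.76, 2.76]. Speed limits (rad/s): [2.39, 2.39, 3.14, 3.14, 3.14, 3.14, 3.14].

## Interface

Orientations are given as [roll, pitch, yaw] about the fixed x, y, z axes, in that order (R = Rz(yaw) Ry(pitch) Rx(roll)).
In Python, from bench import manip gives the robot as it stands.
- The arm moves only by the tool step_arm, never from a script. Its argument "motion" is a list of rows, each a list of 6 numbers: the shift along the tool's x, y, z in cm, then the turn, a rotation vector about the tool's x, y, z in rad. A call has 1 to 12 rows; each row is the pose to reach, as a shift and turn from the pose commanded when the call began, along the tool's axes at that moment; what a row does not reach only later rows make up. A row lasts 1/12 s, in which the tool goes at most 41.7 mm and 7.16 degrees, less where a joint would pass 70% of its speed; a pose out of reach is approached as far as the arm can. A call with a gripper value outside its range is refused whole. "fingers" is the gripper command: -1 is fully open, 1 is shut, values between are in proportion, set as the call begins (left out, the last holds). The fingers move at their own pace and stop on an object; "force" is the grip in N (left out, the last holds). Time passes only in rows, so rows that repeat a pose let the fingers close. It gives the time, the measured TCP pose, the force, the opening and the grip force at its end, in the units of the state.
- manip.get_state(): the state, without advancing time (a new reading comes with each control period).
- manip.camera(name): name is "scene" or "top" or "wrist"; returns the picture (400x640x3 uint8, red, green, blue); there is no depth.
- manip.camera_info(name): a dict with "fx", "fy", "cx", "cy" (pixels), "R" (3x3) and "t" (3): a world point X has camera coordinates R X + t; the wrist camera has in their place "hand_eye" (4x4, takes a point from camera to tool coordinates, whose origin is the TCP and whose axes are the flange's). Camera axes: x right, y down, z forward; pixel columns grow to the right and rows downward; lengths in m; the calibration is good to about 2 mm. A picture is of the moment at which its call begins: read the wrist's pose just before it. camera_info takes no time and is no camera call.
- manip.hand_in(): hands the job in; it is judged then, once.
The state is a dict: "clock": time; "joint_pos": joint angles; "qd": joint speeds; "tau": joint torques, N m; "eef_pos": TCP position; "ee_rot": TCP orientation; "force": force on the tool from outside, world axes, zero at the start; "moment": the same for the moment, N m; "gripper_width": finger opening in m; "grasp_force": force on a finger pad.
Only numpy, scipy, OpenCV 4.12 (cv2) and the standard library are available. Lean on these libraries where they do the work, as an engineer would, in place of code of your own. Each camera call takes 0.05 s, during which the arm holds its last target. There are 200 camera calls.

## Task

Hold down the orange release on the stop and slide the stop along its rail until its blue arm's butting face lines up with the red line on the white deck, then let the release spring fully up so that the stop is locked there. Then slide the pale top panel sideways off the stack, without lifting it and without shifting the two dark panels below, across onto the deck until its end lies square and flush against the stop. Leave the other things on the bench alone.

Things in the scene. Friction and masses are not known exactly. Their poses are not given: they have to be found in the camera images.
- jig: Feed jig fixed to the bench. Origin on the bench top; +y is the sliding direction, stack to stop. In mm, its frame: brown base plate x -75..110, y -200..330, 12 high; white deck x -60..60, y -20..330, top 34 above the bench; aluminium rail along y at x = 90. The stack is on the base plate near x = 0, y = -113, short of the deck; the top panel's underside starts at 36, 2 above the deck.
- mark: Red line, 5 mm wide, painted across the near (-x) margin of the deck's top and down its near side, running along the jig's x. Origin on the middle of the line, on the deck's top; axes parallel to the jig's. It is one of four lines 20 mm apart along y, one for each notch of the stop; the other three are thinner and grey. When the stop sits in this line's notch, its face lies over the line's middle.
- stop_face (a point): Middle of the stop's butting face, which looks to the jig's -y (to the stack), 46 mm above the bench; axes parallel to the jig's. It is the face of a blue arm 14 mm thick (on the +y side of this point), 20 mm high, 2 mm clear of the deck, reaching across it from 40 mm on the -x side of this point to the black carriage on the rail.
- stop (a joint): Stop's travel along the rail in m: 0 at the end farthest from the stack, growing as it slides towards the stack (to the jig's -y), 0.16 at most. It starts in a 30 mm long parking slot, where it is loose, and locks in notches at 0.08, 0.10, 0.12 and 0.14 (one per line; 0.75 mm play). It passes between them only with the release down; then it slides against 1 to 2 N and stays where it is left.
- release_top (a point): Middle of the upper face of the orange release button on top of the black carriage. The upper face is 34 mm (jig x) by 52 mm (jig y), with a 4 mm high thumb ridge at each y end (42 mm free between them). When up it is 72 mm above the bench. It moves with the stop.
- release (a joint): How far the release is pressed, m: 0 up (locked), 0.008 fully down. The spring takes about 6 N to start and 9 N fully down; the lock is free beyond 0.006. Let go within 4 mm of a notch it springs fully up and draws the stop into the notch; farther off it stays half down, unlocked.
- panel_top_center (a point): Centre of the pale wooden top panel (half-way up): 64 (x) x 140 (y) x 12 mm, about 80 g, loose on the stack. Its centre starts 42 mm above the bench and is 40 mm above the bench when it lies on the deck. Axes: y is its length.
- panel_mid_center (a point): Centre of the dark middle panel, same size, loose; directly below the top panel, a few mm askew to it. Its top is 36 mm above the bench.
- panel_low_center (a point): Centre of the dark bottom panel, same size, loose, on the base plate.
- tape_center (a point): Centre of a yellow tape measure, about 80 x 38 x 54 mm, standing on the bench. Bystander.
- glue_center (a point): Centre of a yellow glue bottle with orange cap, 52 mm across, 130 mm high. Bystander.
- jar_center (a point): Centre of a glass jar with steel lid, 68 mm across, 75 mm high. Bystander.
There are look-alikes about, which are no part of the job. Leave any pink or turquoise look-alike of the part that bears panel_top_center alone.

How it is judged:
By the outcome, as a careful person would: the job done as asked, in the order asked, and still so for the second after the job is handed in, with the robot touching nothing.
It also fails if it takes over 56 s, if anything falls off the work surface, if the arm or the gripper's body presses on something with over 40 N, if the wrist force passes 120 N, or if a joint passes its speed limit or range.

## Working session

There is one attempt and no reset: what is moved stays moved. The work goes in short steps, Python scripts to look and compute and a tool call to move; the robot and the scene stay as the last step left them, time stands still between calls to the robot, and variables do not carry over. Pictures are saved under pics/ and viewed, at most 10 in all, crops included, and the job is handed in when it is done.

Besides the shell and the picture viewer there is one more tool, called after "Call:" as a command line: name --pt "numbers of a row" for each row, then --argument value for the rest. step_arm: Moves the arm, as the interface text tells. Its arguments: {"type":"object","properties":{"motion":{"type":"array","items":{"type":"array","items":{"type":"number"}}},"fingers":{"type":"number"},"force":{"type":"number"}},"required":["motion"]}

```bash
mkdir -p pics; python3 - <<'E'
from bench import manip
import cv2,numpy as np
s=manip.get_state();print({k:np.round(v,3).tolist() for k,v in s.items() if k in('clock','eef_pos','ee_rot','gripper_width','force')})
for n in("scene","top"):
    im=manip.camera(n);cv2.imwrite(f"pics/{n}0.png",im[:,:,::-1])
    i=manip.camera_info(n);print(n,{k:np.round(v,3).tolist() for k,v in i.items()})
print(manip.camera_info("wrist"))
E
```

```text
{'clock': 0.0, 'eef_pos': [0.168, -0.627, 0.238], 'ee_rot': [-3.14, 0.0, 0.262], 'force': [-0.609, 0.358, 0.462], 'gripper_width': 0.085}
scene {'fx': 376.865, 'fy': 376.865, 'cx': 323.047, 'cy': 200.899, 'R': [[-0.243, 0.97, -0.012], [0.832, 0.202, -0.517], [-0.499, -0.135, -0.856]], 't': [0.158, -0.423, 1.422]}
top {'fx': 508.507, 'fy': 508.507, 'cx': 315.202, 'cy': 203.815, 'R': [[0.024, -1.0, -0.003], [-0.995, -0.024, -0.092], [0.092, 0.005, -0.996]], 't': [-0.038, 0.551, 1.534]}
{'fx': 309.83931877233084, 'fy': 309.83931877233084, 'cx': 313.7805765970526, 'cy': 195.94219259324308, 'hand_eye': array([[-1.40922005e-03, -9.65965245e-01, -2.58668050e-01,
         6.71427575e-02],
       [ 9.99997358e-01, -1.83100884e-03,  1.38971387e-03,
        -2.11786586e-05],
       [-1.81603879e-03, -2.58665408e-01,  9.65965273e-01,
        -1.34410402e-01],
       [ 0.00000000e+00,  0.00000000e+00,  0.00000000e+00,
         1.00000000e+00]])}
```

View pics/scene0.png

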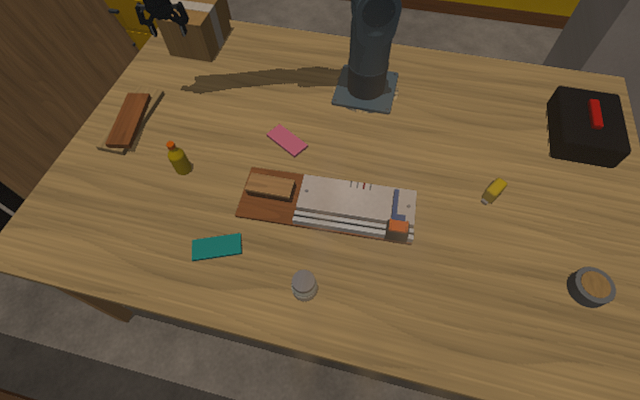

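View pics/top0.png

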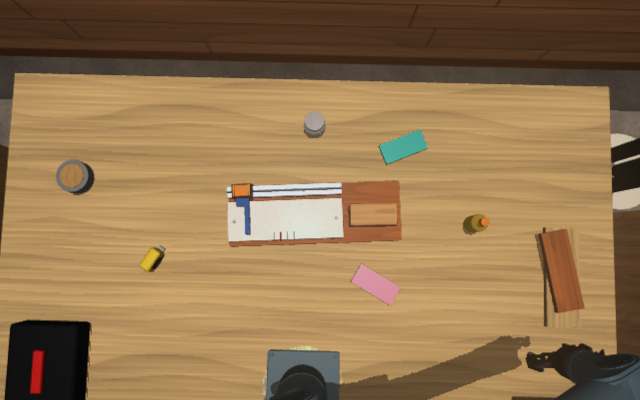

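The scene view shows the stack's pale panel at (270,185), the deck with four ticks near (360,184), and the orange release at (398,230). In the top view these are at (373,214), (284,236) and (241,190).
Look-alikes for the panel are the pink one at top (375,285) and the turquoise one at top (403,147). I choose the pale wooden panel on the jig at (373,214).

```bash
cat > h.py <<'E'
import numpy as np,cv2
from bench import manip
from scipy.spatial.transform import Rotation as Ro
def cam(n):
    "camera centre, world-from-camera rotation, K"
    i=manip.camera_info(n);K=(i['fx'],i['fy'],i['cx'],i['cy'])
    if n!='wrist': return -i['R'].T@i['t'],i['R'].T,K
    s=manip.get_state();H=np.array(i['hand_eye']);R=Ro.from_euler('xyz',s['ee_rot']).as_matrix()
    return np.array(s['eef_pos'])+R@H[:3,3],R@H[:3,:3],K
def ray(c,p):
    C,R,K=c;return C,R@np.array([(p[0]-K[2])/K[0],(p[1]-K[3])/K[1],1.])
def plane(c,p,z):
    C,d=ray(c,p);return C+d*(z-C[2])/d[2]
def tri(c1,p1,c2,p2):
    A=[];b=[]
    for c,p in((c1,p1),(c2,p2)):
        C,d=ray(c,p);d=d/np.linalg.norm(d);M=np.eye(3)-np.outer(d,d);A.append(M);b.append(M@C)
    x=np.linalg.lstsq(np.vstack(A),np.hstack(b),rcond=None)[0]
    return x
def proj(c,X):
    C,R,K=c;q=R.T@(np.array(X)-C);return np.array([K[0]*q[0]/q[2]+K[2],K[1]*q[1]/q[2]+K[3]])
def mask(im,lo,hi):
    return cv2.inRange(cv2.cvtColor(im,cv2.COLOR_RGB2HSV),np.array(lo),np.array(hi))
def blob(m):
    cs=cv2.findContours(m,cv2.RETR_EXTERNAL,cv2.CHAIN_APPROX_NONE)[0];return max(cs,key=cv2.contourArea)
E
python3 - <<'E'
from h import *
T=cam('top');S=cam('scene')
t=cv2.imread('pics/top0.png')[:,:,::-1];s=cv2.imread('pics/scene0.png')[:,:,::-1]
cv2.imwrite('pics/c0.png',cv2.resize(t[165:260,215:415],None,fx=4,fy=4,interpolation=cv2.INTER_CUBIC)[:,:,::-1])
for nm,p,z in(("plateFL",(227,186),.012),("plate -200,+x",(399,181),.012),("plate -200,-x",(401,241),.012),("plate330,-x",(229,246),.012),("release",(241,190),.072),("panel",(373,214),.048),("tick",(281,236),.034)):
    print(nm,np.round(plane(T,p,z),3))
m=mask(t,(5,180,120),(14,255,255))[165:260,215:415];print([ (cv2.contourArea(c),cv2.boundingRect(c)) for c in cv2.findContours(m,0,1)[0]])
print('tri rel',tri(T,(241,190),S,(398,226)),'panel',tri(T,(373,214),S,(270,184)))
E
```

```text
plateFL [0.602 0.25  0.012]
plate -200,+x [ 0.631 -0.283  0.012]
plate -200,-x [ 0.445 -0.291  0.012]
plate330,-x [0.417 0.237 0.012]
release [0.584 0.197 0.072]
panel [ 0.523 -0.2    0.048]
tick [0.451 0.076 0.034]
[(141.0, (18, 20, 16, 11))]
tri rel [0.58466783 0.19842556 0.06552758] panel [ 0.5232836  -0.19941295  0.04585411]
```

View pics/c0.png

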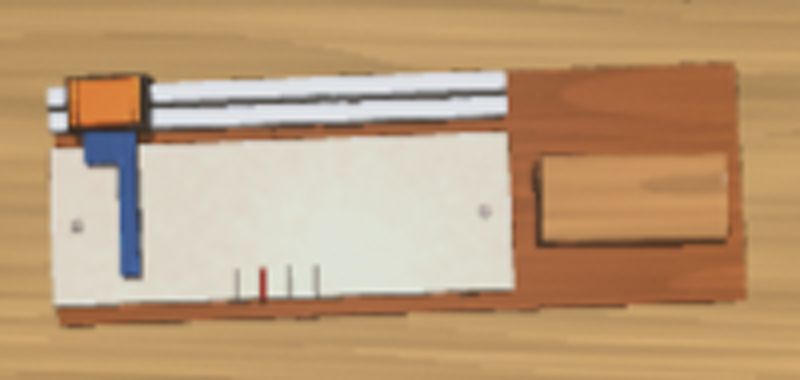

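The crop shows the red line as the second tick from the stop end (263,283), i.e. the 0.10 notch. The stop face's edge is at about (139,215), the release at (105,102), and the chosen pale panel at (635,198). The jig's yaw is about +0.054. Next I move to a viewpoint above the deck.

Call:
step_arm --pt "32.8 -25.1 -2.2 0 0 -0.7" --pt "32.8 -25.1 -2.2 0 0 -0.7" --pt "32.8 -25.1 -2.2 0 0 -0.7" --pt "32.8 -25.1 -2.2 0 0 -0.7" --pt "32.8 -25.1 -2.2 0 0 -0.7" --pt "32.8 -25.1 -2.2 0 0 -0.7" --pt "32.8 -25.1 -2.2 0 0 -0.7" --pt "32.8 -25.1 -2.2 0 0 -0.7" --pt "32.8 -25.1 -2.2 0 0 -0.7" --pt "32.8 -25.1 -2.2 0 0 -0.7" --pt "32.8 -25.1 -2.2 0 0 -0.7" --fingers 1

```text
clock: 1.02
eef_pos: [0.4256, -0.2925, 0.2619]
ee_rot: [3.14, -0.005, 0.974]
force: [0.3, 0.3, -0.2]
gripper_width: 0.0003
grasp_force: 0.0
```

Call:
step_arm --pt "36 -13.5 0 0 0 -0.65" --pt "36 -13.5 0 0 0 -0.65" --pt "36 -13.5 0 0 0 -0.65" --pt "36 -13.5 0 0 0 -0.65" --pt "36 -13.5 0 0 0 -0.65" --pt "36 -13.5 0 0 0 -0.65" --pt "36 -13.5 0 0 0 -0.65" --pt "36 -13.5 0 0 0 -0.65" --pt "36 -13.5 0 0 0 -0.65" --pt "36 -13.5 0 0 0 -0.65" --pt "36 -13.5 0 0 0 -0.65" --pt "36 -13.5 0 0 0 -0.65"

```text
clock: 2.02
eef_pos: [0.515, 0.0717, 0.2608]
ee_rot: [-3.141, 0.0, 1.613]
force: [0.8, -1.1, -0.3]
gripper_width: -0.0001
grasp_force: 0.0
```

```bash
python3 - <<'E'
from h import *
s=manip.get_state();print(s['eef_pos'],s['ee_rot'],s['joint_pos'])
cv2.imwrite('pics/w1.png',manip.camera('wrist')[:,:,::-1])
import pickle;pickle.dump(cam('wrist'),open('w1.pkl','wb'))
E
```

```text
[0.51499505 0.07171549 0.26082154] [-3.14053767e+00  4.42489841e-04  1.61293799e+00] [ 0.26573326  0.35298601 -0.60688734  1.82939955  0.23200719  1.03152843
 -0.39050679]
```

View pics/w1.png

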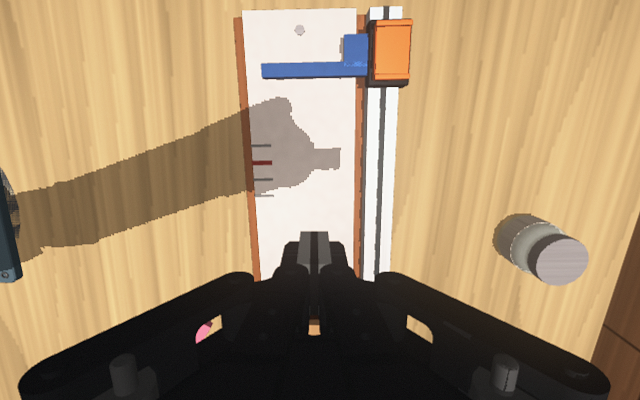

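The wrist view shows the release at (393,52), the blue arm with its lower (−y) edge near row 77 at x 262–345, and the red line at about (262,162), second of four ticks.

```bash
python3 - <<'E'
from h import *
import pickle
W=pickle.load(open('w1.pkl','rb'));T=cam('top')
w=cv2.imread('pics/w1.png')[:,:,::-1];t=cv2.imread('pics/top0.png')[:,:,::-1]
o=blob(mask(w,(5,150,150),(16,255,255)));r=cv2.minAreaRect(o);print('orange',r)
to=blob(np.where(np.arange(640)[None]<300,mask(t,(5,180,120),(14,255,255)),0).astype('u1'));print('top or',cv2.minAreaRect(to))
b=blob(mask(w,(105,100,80),(125,255,255)));bx=b[:,0];
# lowest blue pixel per column = lower edge (face bottom z=.036 / top .056)
cols=range(270,340,10);low=[bx[bx[:,0]==c][:,1].max() for c in cols];print('face low',low,'left',bx[:,0].min())
e=[plane(W,(c,l+.5),.036) for c,l in zip(cols,low)];e=np.array(e);k=np.polyfit(e[:,0],e[:,1],1);print('face line y=',k)
m=mask(w,(0,120,60),(6,255,255))|mask(w,(170,120,60),(180,255,255));m[:140]=0;m[185:]=0;m[:,:254]=0;m[:,290:]=0
rr=blob(m);print('red',cv2.boundingRect(rr),cv2.minAreaRect(rr));R=plane(W,cv2.minAreaRect(rr)[0],.034);print('red',R,'face y there',np.polyval(k,R[0]))
print('rel plane',plane(W,r[0],.072),'tri',tri(W,r[0],T,cv2.minAreaRect(to)[0]))
print('corners',np.round([plane(W,p,.072) for p in cv2.boxPoints(r)],4))
# deck -x edge / +x edge
g=mask(w,(0,0,150),(180,60,255))
for row in(30,100,220):
    xs=np.where(g[row,230:365])[0]+230;print(row,np.round([plane(W,(xs.min(),row),.034),plane(W,(xs.max(),row),.034)],4).tolist())
E
```

```text
orange ((392.80322265625, 48.99403381347656), (36.86186981201172, 61.06287384033203), 1.7357046604156494)
top or ((240.5, 190.0), (10.0, 15.0), 90.0)
face low [np.int32(77), np.int32(76), np.int32(76), np.int32(76), np.int32(76), np.int32(75), np.int32(75)] left 262
face line y= [0.06520099 0.14067305]
red (254, 161, 18, 4) ((262.5, 162.5), (3.0, 17.0), 90.0)
red [0.45607706 0.07684852 0.034     ] face y there 0.17040972264912635
rel plane [0.58740379 0.19739586 0.072     ] tri [0.58119499 0.19352424 0.09809621]
corners [[0.5713 0.1698 0.072 ]
 [0.5683 0.2234 0.072 ]
 [0.6028 0.2237 0.072 ]
 [0.6075 0.1702 0.072 ]]
30 [[0.4362, 0.2169, 0.034], [0.5542, 0.2214, 0.034]]
100 [[0.4403, 0.1464, 0.034], [0.5583, 0.1509, 0.034]]
220 [[0.449, 0.0051, 0.034], [0.5673, 0.0097, 0.034]]
```

Call:
step_arm --pt "12.2 7.7 13.5 0 0 -0.02" --pt "12.2 7.7 13.5 0 0 -0.02" --pt "12.2 7.7 13.5 0 0 -0.02" --pt "12.2 7.7 13.5 0 0 -0.02" --pt "12.2 7.7 13.5 0 0 -0.02" --pt "12.2 7.7 13.5 0 0 -0.02" --pt "12.2 7.7 13.5 0 0 -0.02" --pt "12.2 7.7 13.5 0 0 -0.02"

```text
clock: 2.73
eef_pos: [0.5876, 0.1944, 0.1265]
ee_rot: [-3.141, 0.002, 1.629]
force: [0.2, -1.0, 0.5]
gripper_width: -0.0003
grasp_force: 0.0
```

```bash
python3 - <<'E'
from h import *
import pickle
s=manip.get_state();print(s['eef_pos'],s['ee_rot'],s['force']);w=manip.camera('wrist');W=cam('wrist')
cv2.imwrite('pics/w2.png',w[:,:,::-1])
o=blob(mask(w,(5,150,150),(16,255,255)));r=cv2.minAreaRect(o);print(cv2.boundingRect(o),r)
x,y,ww,hh=cv2.boundingRect(o)
W1=pickle.load(open('w1.pkl','rb'))
# far (+y) edge mid: top of blob; view 1 box top-edge mid
o1=blob(mask(cv2.imread('pics/w1.png')[:,:,::-1],(5,150,150),(16,255,255)))
def topc(o):
    b=o[:,0];yy=b[:,1].min();s=b[b[:,1]<=yy+3];return [(s[:,0].min(),yy),(s[:,0].max(),yy)]
for p,q in zip(topc(o1),topc(o)):print(p,q,tri(W1,p,W,q),plane(W,q,.072))
E
```

```text
[0.58763956 0.19441647 0.12648572] [-3.14148948e+00  1.64840058e-03  1.62917990e+00] [ 0.22218225 -0.98502831  0.50878939]
(282, 173, 56, 70) ((310.1599426269531, 207.49679565429688), (68.0663833618164, 55.008995056152344), 88.85424041748047)
(np.int32(376), np.int32(19)) (np.int32(282), np.int32(173)) [0.56868468 0.22256263 0.07222798] [0.56839832 0.22266744 0.072     ]
(np.int32(412), np.int32(19)) (np.int32(337), np.int32(173)) [0.60283519 0.22423114 0.07053171] [0.60250288 0.22459466 0.072     ]
```

View pics/w2.png

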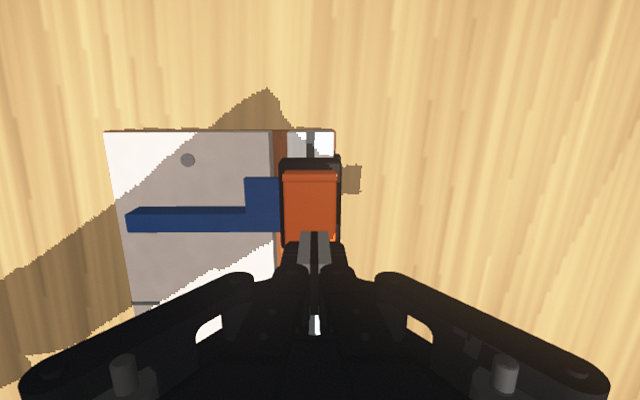

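The release sits just under the shut fingertips at (310,207), its upper edge triangulated at 0.071–0.072 (expected 0.072). Descending on it.

Call:
step_arm --pt "0 0 2 0 0 0" --pt "0 0 4.0 0 0 0" --pt "0 0 4.4 0 0 0" --pt "0 0 4.7 0 0 0" --pt "0 0 4.9 0 0 0" --pt "0 0 5.0 0 0 0" --pt "0 0 5.1 0 0 0" --pt "0 0 5.1 0 0 0" --pt "0 0 5.1 0 0 0"

```text
clock: 3.53
eef_pos: [0.5871, 0.1968, 0.0773]
ee_rot: [3.141, 0.0, 1.631]
force: [-4.1, -1.6, 6.8]
gripper_width: 0.0002
grasp_force: 3.3
```

Call:
step_arm --pt "0 0 0.2 0 0 0" --pt "0 0 0.4 0 0 0" --pt "0 0 0.55 0 0 0" --pt "0 0 0.55 0 0 0" --pt "0 0 0.55 0 0 0"

```text
clock: 3.95
eef_pos: [0.5873, 0.1972, 0.0722]
ee_rot: [3.141, 0.0, 1.632]
force: [-5.1, -1.0, 8.9]
gripper_width: 0.0001
grasp_force: 4.2
```

Call:
step_arm --pt "-0.4 0 0.05 0 0 0" --pt "-1.2 0 0.05 0 0 0" --pt "-2.2 0 0.05 0 0 0" --pt "-3.2 0 0.05 0 0 0" --pt "-4.2 0 0.05 0 0 0" --pt "-5.2 0 0.05 0 0 0" --pt "-6.2 0 0.05 0 0 0" --pt "-7.2 0 0.05 0 0 0" --pt "-8.2 0 0.05 0 0 0" --pt "-8.9 0 0.05 0 0 0" --pt "-9.3 0 0.05 0 0 0" --pt "-9.3 0 0.05 0 0 0"

```text
clock: 4.95
eef_pos: [0.5932, 0.1031, 0.0721]
ee_rot: [3.141, 0.001, 1.63]
force: [-6.0, -1.7, 11.9]
gripper_width: -0.0003
grasp_force: 6.3
```

```bash
cat > face.py <<'E'
from h import *
s=manip.get_state();print(s['eef_pos'],s['force']);w=manip.camera('wrist');W=cam('wrist')
import sys;cv2.imwrite(f'pics/{sys.argv[1]}.png',w[:,:,::-1])
b=blob(mask(w,(100,90,40),(125,255,255)));bx=b[:,0]
l=bx[:,0].min();cols=np.arange(l+8,l+85,6);low=[bx[bx[:,0]==c][:,1].max() for c in cols];print(l,low)
for z in(.036,.056):
    e=np.array([plane(W,(c,q+.5),z) for c,q in zip(cols,low)]);k=np.polyfit(e[:,0],e[:,1],1)
    print('z',z,k,'face y at x=.456:',np.polyval(k,.4561),'(red .0768)')
E
python3 face.py w3
```

```text
[0.59318737 0.10313986 0.07206178] [-5.96579182 -1.69361683 11.90152302]
64 [np.int32(269), np.int32(269), np.int32(269), np.int32(269), np.int32(269), np.int32(269), np.int32(269), np.int32(269), np.int32(269), np.int32(269), np.int32(269), np.int32(269), np.int32(269)]
z 0.036 [0.05760152 0.04254679] face y at x=.456: 0.06881883979607963 (red .0768)
z 0.056 [0.05760152 0.05342403] face y at x=.456: 0.0796960827034432 (red .0768)
```

View pics/w3.png

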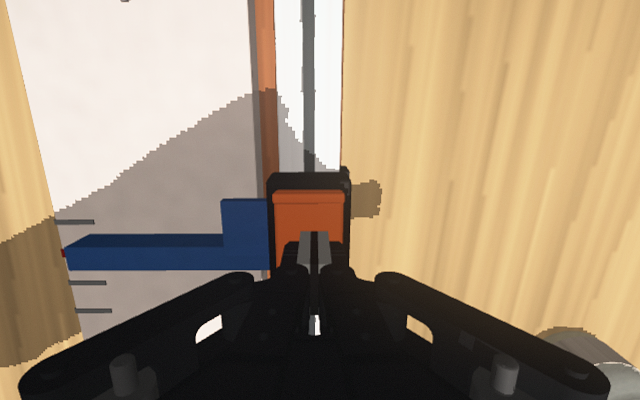

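The view shows the arm covering the red line (tip just visible at (63,252)), with grey ticks at rows 222, 283 and 311. I check against the ticks in this same image.

```bash
python3 - <<'E'
from h import *
W=cam('wrist');w=cv2.imread('pics/w3.png')[:,:,::-1];g=w.mean(2)
for u in(80,88):
  col=g[:,u-2:u+3].mean(1);
  for a,b in((212,232),(275,291),(303,318)):
    seg=col[a:b];d=np.clip(np.median(seg)-seg-8,0,None)
    if d.sum()>0:
        r=(d*np.arange(a,b)).sum()/d.sum();P=plane(W,(u,r),.034);print(u,round(r,1),np.round(P,4),'y at x=.456 :',round(P[1]+(.4561-P[0])*.061,4))
for u in (80,120): 
    P=plane(W,(u,269.5),.056);print('face',np.round(P,4),round(P[1]+(.4561-P[0])*.061,4))
E
```

```text
80 221.5 [0.4573 0.0992 0.034 ] y at x=.456 : 0.0991
80 282.3 [0.4517 0.0586 0.034 ] y at x=.456 : 0.0589
80 310.4 [0.449  0.0383 0.034 ] y at x=.456 : 0.0388
88 221.5 [0.462  0.0995 0.034 ] y at x=.456 : 0.0991
88 282.3 [0.4567 0.0589 0.034 ] y at x=.456 : 0.0589
88 310.4 [0.4541 0.0386 0.034 ] y at x=.456 : 0.0388
face [0.4706 0.0805 0.056 ] 0.0796
face [0.492  0.0818 0.056 ] 0.0796
```

The ticks put the red line at 0.0790 in this view and the face at 0.0796, so it is within 1 mm. Releasing straight up.

Call:
step_arm --pt "0 0 -0.4 0 0 0" --pt "0 0 -0.8 0 0 0" --pt "0 0 -1.5 0 0 0" --pt "0 0 -3 0 0 0" --pt "0 0 -6 0 0 0" --pt "0 0 -9 0 0 0" --pt "0 0 -9 0 0 0"

```text
clock: 5.58
eef_pos: [0.5971, 0.1054, 0.1665]
ee_rot: [3.13, -0.002, 1.631]
force: [1.3, 0.2, -0.2]
gripper_width: 0.0001
grasp_force: 0.0
```

```bash
python3 - <<'E'
from h import *
s=manip.get_state();print(s['eef_pos'],s['ee_rot'],s['force']);w=manip.camera('wrist');W=cam('wrist')
cv2.imwrite('pics/w4.png',w[:,:,::-1])
b=blob(mask(w,(100,90,40),(125,255,255)))[:,0];l=b[:,0].min();q=b[(b[:,0]>l+10)&(b[:,0]<l+50)];r=q[:,1].max();P=plane(W,(l+30,r+.5),.056);print(l,r,'face',P,P[1]+(.4561-P[0])*.061)
o=blob(mask(w,(5,150,100),(16,255,255)));print(cv2.boundingRect(o));x,y,ww,hh=cv2.boundingRect(o)
for z in(.064,.072,.076):print(z,'button width',np.linalg.norm(plane(W,(x,y+6),z)-plane(W,(x+ww,y+6),z)))
E
```

```text
[0.59705919 0.10538928 0.16646283] [ 3.13034675e+00 -1.66937401e-03  1.63141210e+00] [ 1.25969554  0.15828512 -0.21140289]
147 216 face [0.48743105 0.08166145 0.056     ] 0.07975025786437284
(276, 164, 51, 103)
0.064 button width 0.03905853211865334
0.072 button width 0.03772589775048447
0.076 button width 0.03705958056640003
```

View pics/w4.png

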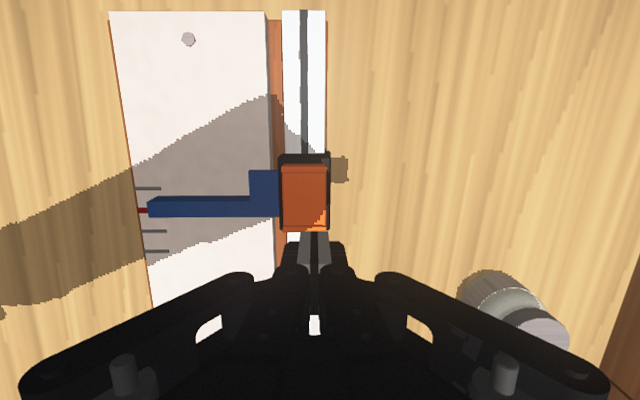

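The stop sits on the red line (tip at (143,211)), with the release at (304,197). Next: set a two-finger pusher opening of about 30 mm and touch the deck lightly to calibrate its tip height.

Call:
step_arm --pt "-3 -3 0 0 0 0" --pt "-6 -6 1.5 0 0 0" --pt "-10 -9.5 3 0 0 0" --pt "-10 -9.5 6 0 0 0" --pt "-10 -9.5 9 0 0 0" --pt "-10 -9.5 11 0 0 0" --pt "-10 -9.5 11 0 0 0" --fingers 0.3

```text
clock: 6.22
eef_pos: [0.5013, -0.0023, 0.0462]
ee_rot: [-3.136, -0.0, 1.631]
force: [-0.5, 0.3, -1.1]
gripper_width: 0.0302
grasp_force: 0.0
```

Call:
step_arm --pt "0 0 0.3 0 0 0" --pt "0 0 0.6 0 0 0" --pt "0 0 0.9 0 0 0" --pt "0 0 0.9 0 0 0"

```text
clock: 6.55
eef_pos: [0.5055, -0.0011, 0.0417]
ee_rot: [3.139, 0.0, 1.632]
force: [-0.0, -0.4, 2.4]
gripper_width: 0.0299
grasp_force: 1.6
```

Deck contact came at TCP z 0.0417 with 2.4 N, so the tip is about 7.7 mm ahead of the TCP. Now I look at the stack.

Call:
step_arm --pt "0 0 -3 0 0 0" --pt "-2 0 -7 0 0 0" --pt "-6 0 -11 0 0 0" --pt "-10 0 -15 0 0 0" --pt "-14 0 -16 0 0 0" --pt "-18 0 -18 0 0 0" --pt "-22 0 -18 0 0 0" --pt "-26 0 -18 0 0 0" --pt "-30 0 -18 0 0 0" --pt "-32 0 -18 0 0 0" --pt "-32 0 -18 0 0 0"

```text
clock: 7.47
eef_pos: [0.5221, -0.3313, 0.2213]
ee_rot: [3.141, 0.006, 1.621]
force: [-1.8, -0.9, -0.7]
gripper_width: 0.0298
grasp_force: 0.0
```

```bash
python3 - <<'E'
from h import *
import pickle
s=manip.get_state();print(s['eef_pos'],s['ee_rot'],s['force']);w=manip.camera('wrist');W=cam('wrist');pickle.dump(W,open('w5.pkl','wb'))
cv2.imwrite('pics/w5.png',w[:,:,::-1])
E
```

```text
[ 0.52205117 -0.33127101  0.22125698] [3.14076085 0.00646676 1.62096968] [-1.82854248 -0.87090229 -0.69306042]
```

View pics/w5.png

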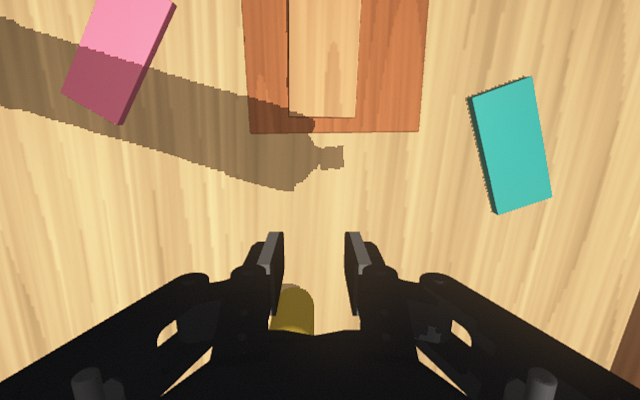

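This shows the pale panel's stack-side end at row ~117, columns 289–356, with pink at (115,60) and turquoise at (510,145) well aside and the glue behind at (293,310). I measure its end and yaw.

```bash
python3 - <<'E'
from h import *
import pickle
W=pickle.load(open('w5.pkl','rb'));w=cv2.imread('pics/w5.png')[:,:,::-1].astype(np.int16);T=cam('top')
g=cv2.GaussianBlur(cv2.cvtColor(w.astype('u1'),cv2.COLOR_RGB2HSV),(3,3),0)[:,:,1].astype(float)
def edge(line,lo):return lo+np.argmax(np.abs(np.diff(line)))+.5
L=[];Rr=[];B=[]
for r in range(10,80,6):
    L.append((edge(g[r,278:300],278)+.5,r));Rr.append((edge(g[r,350:372],350)+.5,r))
for u in range(322,352,4):B.append((u,edge(g[108:126,u],108)+.5))
for n,E in(('L',L),('R',Rr),('B',B)):
    P=np.array([plane(W,p,.048) for p in E]);i=0 if n=='B' else 1
    k=np.polyfit(P[:,i],P[:,1-i],1);print(n,np.round(E,0)[[0,-1]].tolist(),k,np.round(P[[0,-1]],4).tolist())
    globals()[n+'k']=k
# corners
for n,k in(('L',Lk),('R',Rk)):
    A=np.array([[1,-k[0]],[-Bk[0],1]]);print('corner',n,np.linalg.solve(A,[k[1],Bk[1]]))
# top cam corner for height check
t=cv2.imread('pics/top0.png')[:,:,::-1]
E
```

```text
L [[289.0, 10.0], [289.0, 76.0]] [-0.02999084  0.48961299] [[0.4949, -0.1763, 0.048], [0.4965, -0.2309, 0.048]]
R [[361.0, 10.0], [357.0, 76.0]] [-0.02915316  0.55325612] [[0.5584, -0.1731, 0.048], [0.5597, -0.2277, 0.048]]
B [[322.0, 117.0], [350.0, 117.0]] [ 0.05110871 -0.29328832] [[0.5293, -0.2662, 0.048], [0.5562, -0.2649, 0.048]]
corner L [ 0.49764616 -0.26785427]
corner R [ 0.56097057 -0.26461784]
```

Panel width measures 63.3 mm at z = 0.048 (64 expected). The end centre is (0.529, −0.266) and the yaw is about 1.8° off the jig. Descending behind its end.

Call:
step_arm --pt "2 0.5 3 0 0 0" --pt "2 0.5 7 0 0 0" --pt "2 0.5 11 0 0 0" --pt "2 0.5 14 0 0 0" --pt "2 0.5 16 0 0 0" --pt "2 0.5 17.2 0 0 0" --pt "2 0.5 17.2 0 0 0" --pt "2 0.5 17.2 0 0 0" --pt "2 0.5 17.2 0 0 0" --pt "2 0.5 17.2 0 0 0"

```text
clock: 8.35
eef_pos: [0.5288, -0.301, 0.0502]
ee_rot: [3.139, 0.002, 1.632]
force: [-0.1, -0.3, 0.3]
gripper_width: 0.0298
grasp_force: 0.0
```

Call:
step_arm --pt "0.5 0 0.3 0 0 0" --pt "1.2 0 0.3 0 0 0" --pt "1.8 0 0.3 0 0 0" --pt "2.1 0 0.3 0 0 0" --pt "2.4 0 0.3 0 0 0" --pt "2.7 0 0.3 0 0 0" --pt "3.0 0 0.3 0 0 0" --pt "3.4 0 0.3 0 0 0" --pt "3.8 0 0.3 0 0 0" --pt "4.2 0 0.3 0 0 0" --pt "4.6 0 0.3 0 0 0" --pt "5.0 0 0.3 0 0 0"

```text
clock: 9.35
eef_pos: [0.5243, -0.2502, 0.0453]
ee_rot: [-3.142, -0.0, 1.632]
force: [0.4, -0.0, -0.2]
gripper_width: 0.0299
grasp_force: 0.4
```

Call:
step_arm --pt "0.5 0 -0.15 0 0 0" --pt "1.0 0 -0.15 0 0 0" --pt "1.5 0 -0.15 0 0 0" --pt "2.0 0 -0.15 0 0 0" --pt "2.5 0 -0.15 0 0 0" --pt "3.0 0 -0.15 0 0 0" --pt "3.5 0 -0.15 0 0 0" --pt "4.0 0 -0.15 0 0 0" --pt "4.5 0 -0.15 0 0 0" --pt "5.0 0 -0.15 0 0 0" --pt "5.5 0 -0.15 0 0 0" --pt "6.0 0 -0.15 0 0 0"

```text
clock: 10.35
eef_pos: [0.5207, -0.1903, 0.0468]
ee_rot: [3.142, 0.0, 1.632]
force: [0.1, -0.0, 0.6]
gripper_width: 0.0297
grasp_force: 0.4
```

```bash
python3 - <<'E'
from h import *
t=manip.camera('wrist');u=manip.camera('top')
a=cv2.resize(u[175:255,220:410],None,fx=4,fy=4,interpolation=cv2.INTER_CUBIC)[:,:760]
cv2.imwrite('pics/m1.png',np.vstack([a[:,:640],t[120:]])[:,:,::-1])
E
```

```text
(no output)
```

View pics/m1.png

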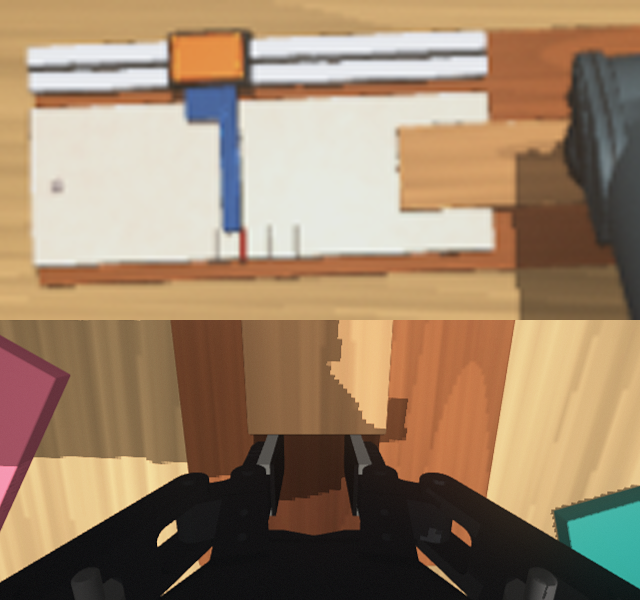

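The panel's front is on the deck at (400,168) in the top crop, both fingers contact its end squarely, and the dark panel is still in place beneath. Keep pushing.

Call:
step_arm --pt "0.5 0 0 0 0 0" --pt "1.0 0 0 0 0 0" --pt "1.5 0 0 0 0 0" --pt "2.0 0 0 0 0 0" --pt "2.5 0 0 0 0 0" --pt "3.0 0 0 0 0 0" --pt "3.5 0 0 0 0 0" --pt "4.0 0 0 0 0 0" --pt "4.5 0 0 0 0 0" --pt "5.0 0 0 0 0 0" --pt "5.5 0 0 0 0 0" --pt "6.0 0 0 0 0 0"

```text
clock: 11.45
eef_pos: [0.517, -0.1303, 0.0468]
ee_rot: [-3.142, 0.0, 1.632]
force: [0.5, -0.4, -0.1]
gripper_width: 0.03
grasp_force: 0.2
```

Call:
step_arm --pt "0.5 0 0 0 0 0" --pt "1.0 0 0 0 0 0" --pt "1.5 0 0 0 0 0" --pt "2.0 0 0 0 0 0" --pt "2.5 0 0 0 0 0" --pt "3.0 0 0 0 0 0" --pt "3.4 0 0 0 0 0" --pt "3.8 0 0 0 0 0" --pt "4.2 0 0 0 0 0" --pt "4.6 0 0 0 0 0" --pt "5.0 0 0 0 0 0" --pt "5.2 0 0 0 0 0"

```text
clock: 12.45
eef_pos: [0.5139, -0.0782, 0.0468]
ee_rot: [3.142, -0.0, 1.632]
force: [-0.2, -0.5, 0.1]
gripper_width: 0.0302
grasp_force: 0.2
```

Now slowly to contact with the stop.

Call:
step_arm --pt "0.2 0 0 0 0 0" --pt "0.4 0 0 0 0 0" --pt "0.6 0 0 0 0 0" --pt "0.7 0 0 0 0 0" --pt "0.8 0 0 0 0 0" --pt "0.8 0 0 0 0 0"

```text
clock: 12.95
eef_pos: [0.5134, -0.0707, 0.0467]
ee_rot: [-3.142, -0.0, 1.632]
force: [-0.5, -0.5, 0.3]
gripper_width: 0.0298
grasp_force: 0.0
```

Call:
step_arm --pt "0.1 0 0 0 0 0" --pt "0.2 0 0 0 0 0" --pt "0.3 0 0 0 0 0" --pt "0.3 0 0 0 0 0"

```text
clock: 13.28
eef_pos: [0.5133, -0.0682, 0.0468]
ee_rot: [3.142, 0.0, 1.632]
force: [0.0, -1.0, -1.1]
gripper_width: 0.03
grasp_force: 0.9
```

Call:
step_arm --pt "0.1 0 0 0 0 0" --pt "0.2 0 0 0 0 0" --pt "0.2 0 0 0 0 0" --pt "0.2 0 0 0 0 0"

```text
clock: 13.62
eef_pos: [0.5132, -0.0679, 0.0468]
ee_rot: [-3.141, 0.002, 1.63]
force: [0.8, -5.7, -0.2]
gripper_width: 0.0303
grasp_force: 3.1
```

Contact with the stop at 5.7 N. Back off straight, rise, and check.

Call:
step_arm --pt "0.1 0 0 0 0 0" --pt "0.1 0 0 0 0 0" --pt "-0.5 0 0 0 0 0" --pt "-2 0 -0.3 0 0 0" --pt "-4 0 -2 0 0 0" --pt "-6 0 -6 0 0 0" --pt "-7 0 -10 0 0 0" --pt "-7 0 -14 0 0 0" --pt "-7 0 -16 0 0 0" --pt "-7 0 -16 0 0 0" --pt "-7 0 -16 0 0 0"

```text
clock: 14.53
eef_pos: [0.518, -0.1356, 0.2079]
ee_rot: [3.139, 0.0, 1.632]
force: [-0.3, -0.5, -0.0]
gripper_width: 0.0301
grasp_force: 0.0
```

```bash
python3 - <<'E'
from h import *
import pickle
s=manip.get_state();print(s['eef_pos'],s['force'],s['clock'])
w=manip.camera('wrist');W=cam('wrist');u=manip.camera('top');pickle.dump(W,open('w6.pkl','wb'));cv2.imwrite('pics/w6.png',w[:,:,::-1]);cv2.imwrite('pics/top6.png',u[:,:,::-1])
cv2.imwrite('pics/e1.png',np.hstack([cv2.resize(w[0:240,200:450],(500,480),interpolation=cv2.INTER_CUBIC),cv2.resize(u[175:255,300:410][:,::1],(300,480))])[:,:,::-1])
E
```

```text
[ 0.5180308  -0.13559325  0.20788754] [-0.33437513 -0.51001732 -0.02581531] 14.5333
```

View pics/e1.png

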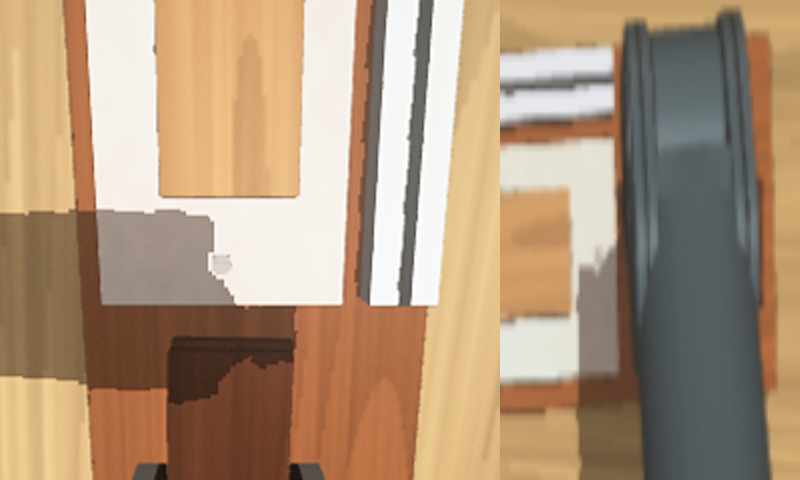

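The panel lies on the deck and the two dark panels remain stacked at (230,410) in the left half. That used up my ten pictures, so the flushness, line and release checks are numeric from a nearer viewpoint.

Call:
step_arm --pt "3 0 0 0 0 0" --pt "6 0 0 0 0 0" --pt "9 0 0 0 0 0" --pt "11 0 0 0 0 0" --pt "11 0 0 0 0 0" --pt "11 0 0 0 0 0"

```text
clock: 15.13
eef_pos: [0.5096, -0.0245, 0.2054]
ee_rot: [-3.139, -0.001, 1.635]
force: [-0.2, 0.1, 0.6]
gripper_width: 0.0298
grasp_force: 0.0
```

```bash
python3 - <<'E'
from h import *
import pickle
s=manip.get_state();print(s['eef_pos'],s['ee_rot'])
w=manip.camera('wrist');W=cam('wrist');cv2.imwrite('pics/w7.png',w[:,:,::-1])
hsv=cv2.cvtColor(w,cv2.COLOR_RGB2HSV)
b=blob(mask(w,(100,90,30),(125,255,255)))[:,0];print('blue',cv2.boundingRect(b))
a=proj(W,(.488,.08,.046));c=proj(W,(.535,.083,.046));print('proj panel front',a,c)
us=np.linspace(a[0],c[0],6).astype(int)
lows=[]
for u in us:
    r=b[np.abs(b[:,0]-u)<1][:,1].max();lows.append(r)
    print(u,r,[tuple(int(v) for v in hsv[k,u]) for k in range(r-2,r+9)])
# release: +y and -y orange edges; width at heights
o=blob(mask(w,(5,150,80),(16,255,255)))[:,0];x,y,ww,hh=cv2.boundingRect(o);print('orange',x,y,ww,hh)
w4=cv2.imread('pics/w4.png')[:,:,::-1]
m=mask(w,(0,120,40),(6,255,255))|mask(w,(172,120,40),(180,255,255))
p=proj(W,(.456,.079,.034)).astype(int);y0,x0=p[1]-8,p[0]-14;k=m[y0:p[1]+9,x0:p[0]+15];ys,xs=np.nonzero(k);print('red px',len(ys),ys.mean()+y0,xs.mean()+x0, 'world',plane(W,(xs.mean()+x0,ys.mean()+y0),.034))
E
```

```text
[ 0.50963065 -0.02452781  0.20540682] [-3.13888888e+00 -9.27217596e-04  1.63519785e+00]
blue (267, 11, 131, 52)
proj panel front [294.71922524  63.63319283] [348.18181143  63.43284661]
294 62 [(110, 134, 187), (110, 132, 183), (112, 108, 132), (126, 48, 75), (175, 35, 87), (14, 115, 222), (18, 107, 246), (17, 107, 242), (18, 106, 242), (17, 107, 241), (18, 105, 241)]
305 62 [(110, 132, 191), (110, 132, 185), (113, 107, 131), (129, 47, 71), (169, 26, 80), (14, 115, 198), (16, 113, 236), (15, 114, 231), (15, 114, 230), (16, 113, 230), (15, 114, 230)]
316 62 [(110, 132, 187), (110, 132, 184), (113, 111, 138), (122, 53, 77), (165, 29, 70), (14, 118, 201), (16, 113, 238), (16, 111, 233), (16, 112, 233), (16, 112, 233), (16, 112, 233)]
326 62 [(110, 132, 187), (110, 134, 183), (112, 114, 139), (120, 54, 81), (165, 28, 74), (14, 113, 200), (16, 112, 236), (16, 113, 232), (16, 112, 232), (16, 113, 231), (16, 112, 231)]
337 62 [(110, 134, 184), (110, 133, 184), (113, 114, 139), (122, 63, 81), (169, 27, 76), (15, 114, 211), (17, 108, 243), (17, 107, 238), (17, 106, 238), (17, 108, 237), (17, 108, 237)]
348 62 [(110, 135, 187), (110, 135, 185), (112, 119, 143), (122, 58, 79), (165, 28, 72), (14, 116, 196), (16, 113, 236), (16, 112, 232), (16, 111, 232), (16, 114, 232), (16, 112, 233)]
orange 268 257 93 78
red px 123 67.07317073170732 259.6341463414634 world [0.45509976 0.07676884 0.034     ]
```

```bash
python3 - <<'E'
from h import *
w=cv2.imread('pics/w7.png')[:,:,::-1];W=cam('wrist')
b=blob(mask(w,(100,90,30),(125,255,255)))[:,0]
for u in (269,272,275,278):
    r=b[b[:,0]==u][:,1].max();P=plane(W,(u,r+.5),.036);print(u,r,'face',np.round(P,4),round(P[1]+(.4551-P[0])*.061,4),'vs red .0768')
g=cv2.cvtColor(w,cv2.COLOR_RGB2HSV)
m=(mask(w,(12,70,150),(22,150,255)));
rows=[75,110,150]
for r in rows:
    xs=np.where(m[r,250:390])[0]+250;print(r,np.round(plane(W,(xs.min(),r),.046),4),np.round(plane(W,(xs.max()+1,r),.046),4))
print(manip.get_state()['clock'])
E
```

```text
269 62 face [0.4639 0.0809 0.036 ] 0.0804 vs red .0768
272 62 face [0.4666 0.0811 0.036 ] 0.0804 vs red .0768
275 62 face [0.4694 0.0813 0.036 ] 0.0804 vs red .0768
278 62 face [0.4721 0.0814 0.036 ] 0.0804 vs red .0768
75 [0.4771 0.0699 0.046 ] [0.541  0.0738 0.046 ]
110 [0.4882 0.0406 0.046 ] [0.542  0.0438 0.046 ]
150 [0.4945 0.0045 0.046 ] [0.5671 0.0089 0.046 ]
15.1833
```

```bash
python3 -c "
from bench import manip
print(manip.hand_in())"
```

```text
the job is handed in; nothing more can be done
None
```

The job is handed in at about 15 s of the 56 s allowed: the stop is in the red line's notch and held against a push of at least 5.7 N, so I take it as locked, though I did not measure the release's height afterwards. The pale panel lies square against the stop, flush to about 0.5 mm by camera, and the dark panels still look stacked as before.

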